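# Find the hidden release button of a child-safe box

### The arm

A 6-joint arm with a two-finger parallel gripper is mounted at the origin on a cart in front of the work surface, level with it; the furniture and walls round the work are solid. World frame = base frame: x ahead of the robot, y to its left, z up, the work surface at z = 0. Lengths are in m, angles in rad, forces in N, time in s.
With the tool pointing down it reaches from about 0.35 to 0.975 m from the base axis. Payload 7.1 kg.
Tool frame: the origin (TCP) lies on the centre line of the jaws, within the pads' length; the fingertips stand 17 mm ahead of it and the grasp point (between the pads) lies 2 mm behind it; z points along the fingers, y is the line along which they close (so a half turn about z gives the same grasp; the last joint's range is limited). The gripper opens to 88 mm and grips with 3 to 60 N. Pads are 20 mm wide; open, the fingers measure 115 mm over their backs; the gripper's body (75 mm by 178 mm) begins 61 mm behind the grasp point.
Start: joints at [-1.218, 0.423, 1.63, -0, 1.089, -0.019], TCP at [0.227, -0.582, 0.24] pointing down, gripper open.
Joint ranges: [-3, 3], [-0.9, 2.11], [0.09, 2.58], [-1.31, 4.45], [0.11, 2.69], [-2.54, 2.54]. Speed limits (rad/s): [2.39, 2.39, 3.01, 3.14, 3.14, 3.14].

### API

Orientations are given as a unit quaternion [w, x, y, z].
In Python, from bench import env gives the robot as it stands. Calls block until the motion is done:
- env.movep(position, orientation): joint-space move of the TCP to a pose.
- env.move_linear(position, rotation=None, rate=0.15, contact_N=None): straight line of the TCP; rotation=None keeps the orientation; rate is the mean speed in m/s. With contact_N (N) it stops when the force on the tool has changed by that much, and returns True; else False.
- env.move_joints(angles): joint-space move.
- env.gripper_open() and env.grab(effort=None): open the fingers fully, or close them until they stop; effort is the grip in N (None keeps the last).
- env.sleep(seconds).
- env.ik(position, orientation): joint angles nearest the present ones, or None.
- env.snapshot(name): name is "scene" or "side" or "wrist"; returns the picture (384x512x3 uint8, red, green, blue); there is no depth.
- env.camera_model(name): a dict with "fx", "fy", "cx", "cy" (pixels), "k1" (the pictures are not rectified: a ray, as slopes to the right and down, at radius r is drawn at 1 + k1 r^2 times it, then the intrinsics apply), "world_to_cam" (4x4, takes a point from world to camera coordinates). Camera axes: x right, y down, z forward; pixel columns grow to the right and rows downward; lengths in m; the calibration is good to about 2 mm. A picture is of the moment at which its call begins: read the wrist's pose just before it. camera_model takes no time and is no camera call; for the wrist camera it gives the pose at the moment of the call.
A pose or a line that the arm cannot do raises env.IKError and nothing moves.
- env.sign_off(): hands the job in; it is judged then, once.
Readings, each from a call of its own:
- env.get_time_s(): time.
- env.get_joints(): joint angles.
- env.get_joint_vel(): joint speeds.
- env.get_joint_torque(): joint torques, N m.
- env.get_position(): TCP position.
- env.get_eef_rot(): TCP orientation.
- env.get_wrist_force(): force on the tool from outside, world axes, zero at the start.
- env.get_wrist_torque(): the same for the moment, N m.
- env.get_width(): finger opening in m.
- env.get_grip_force(): force on a finger pad.
Only numpy, scipy, OpenCV 4.12 (cv2) and the standard library are available. Lean on these libraries where they do the work, as an engineer would, in place of code of your own. Each camera call takes 0.05 s, during which the arm holds its last target. There are 200 camera calls.

### The job

One of the six round discs in the flat top of the wooden child-safe box is a hidden release button: feel over the discs with the fingertips, find the one that gives way, and press it all the way in so that the drawer pops out of the front. Press without force, do not touch the drawer itself, and leave everything that stands on and around the box where it is; nothing needs to be gripped or lifted.

Things in the scene. Friction and masses are not known exactly. Their poses are not given: they have to be found in the camera images.
- box: Flat child-safe wooden box, 200 mm deep (x), 230 mm wide (y), 75 mm tall, firmly fixed on the worktop, with a flat top and a drawer in its front. Origin: centre of its underside; its z is up, its -x face is the front (towards the robot), its y runs to the left.
- panel (a point): Centre of the box's flat top (axes as the box). It has six round wells, 51 mm wide, in two rows: centres at x -55 and +10 mm, each at y -65, 0 and +65 mm from here. In each lies a 49 mm wooden disc, face 2 mm below the panel. All look the same: five are rigid, one (another each time) is the release button, told only by pressing. Behind the wells the top is plain.
- drawer: Shallow drawer inset in the box's front face, 200 mm wide, 46 mm tall, without a handle. Origin: the lower middle of its front face. Shut: origin at x = -100 mm, z = 9 mm in the box's frame. It is linked to the release button: it comes out along the box's -x, five times as far as the button goes in, 30 mm in all, and stays there.
- catch (a joint): How far the hidden release button is pressed in, in m: 0 = out (its face 2 mm below the panel), 0.006 = fully in (8 mm below the panel). It slides straight down, yields to about 3 N when pressed slowly, has no spring and stays where it is left.
- pod: Coffee pod, white cup with a dark lid, 50 mm wide, 43 mm tall, standing on the back strip of the box's top. Loose bystander; origin: centre of its underside.
- mug: Cream mug with small leaves, 92x127x95 mm, left of the box. Loose bystander; origin: centre of its underside.
- pepper: Glass spice jar with a white cap, 46 mm wide, 100 mm tall, left of the box. Loose bystander; origin: centre of its underside.
- jam: Jam jar, 61 mm wide, 95 mm tall, right of the box. Loose bystander; origin: centre of its underside.
- tin: Small red food tin, 57 mm wide, 72 mm tall, right of the box. Loose bystander; origin: centre of its underside.
- flat_tin: Flat round tin, 86 mm wide, 40 mm tall, farther to the left. Loose bystander; origin: centre of its underside.

How it is judged:
By the outcome, as a careful person would: the job done as asked, in the order asked, and still so for the second after the job is handed in, with the robot touching nothing.
It also fails if it takes over 51 s, if anything falls off the work surface, if the arm or the gripper's body presses on something with over 40 N, if the wrist force passes 120 N, or if a joint passes its speed limit or range.

## Working session

There is one attempt and no reset: what is moved stays moved. The work goes in short steps, each a Python script; the robot and the scene stay as the last script left them, time stands still between calls to the robot, and variables do not carry over. Pictures are saved under pics/ and viewed, at most 10 in all, crops included, and the job is handed in when it is done.

```bash
mkdir -p pics
python3 - <<'E'
from bench import env
import cv2
for n in("scene","side"):
    cv2.imwrite(f"pics/{n}0.png",env.snapshot(n)[:,:,::-1])
    m=env.camera_model(n);print(n,m)
print(env.get_time_s(),env.get_eef_rot(),env.get_position(),env.get_width())
E
```

```text
scene {'fx': 353.8609477202296, 'fy': 353.8609477202296, 'cx': 260.95001352593704, 'cy': 188.88868260170455, 'k1': 0.008822690476989324, 'world_to_cam': array([[-0.83971786, -0.54289332,  0.01186415,  0.49627347],
       [-0.42187103,  0.63845926, -0.64373489,  0.20704015],
       [ 0.34190459, -0.54556082, -0.76515661,  0.87199698],
       [ 0.        ,  0.        ,  0.        ,  1.        ]])}
side {'fx': 383.8429855603406, 'fy': 383.8429855603406, 'cx': 257.9742004760107, 'cy': 193.3118921535676, 'k1': -0.1239104605600758, 'world_to_cam': array([[ 0.97977086, -0.19932966,  0.01779746, -0.48249481],
       [-0.0571955 , -0.36413446, -0.9295885 ,  0.13532658],
       [ 0.19177522,  0.90976579, -0.36816909,  1.10624799],
       [ 0.        ,  0.        ,  0.        ,  1.        ]])}
0.1 [-6.59134344e-04  9.82772367e-01  1.84818912e-01 -1.02268238e-04] [ 0.22692488 -0.58185003  0.23899971] 0.08794173612932678
```

View pics/scene0.png

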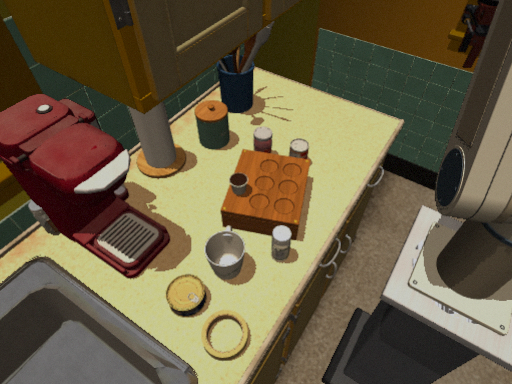

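View pics/side0.png

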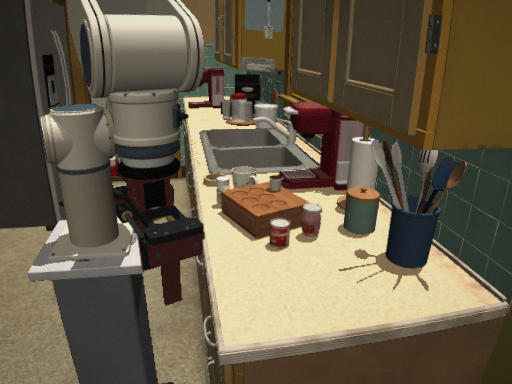

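The scene view shows the box at about px (222–311, 150–235), with the pod on its left-rear edge at (239,183). The pepper is at (281,242), the mug at (226,255), and jam and tin are at (262,140) and (299,148). Next I'll cut enlarged crops so I can read the well centres.

Run:
```python
import cv2
a=cv2.imread("pics/scene0.png")[115:255,205:325];a=cv2.resize(a,None,fx=4,fy=4,interpolation=cv2.INTER_CUBIC)
for i in range(0,120,20): cv2.putText(a,str(205+i),(i*4,10),0,.35,(255,255,255));cv2.line(a,(i*4,0),(i*4,560),(255,255,255),1)
for i in range(0,140,20): cv2.putText(a,str(115+i),(0,i*4+10),0,.35,(255,255,255));cv2.line(a,(0,i*4),(480,i*4),(255,255,255),1)
cv2.imwrite("pics/crop0.png",a)
```

```text
(no output)
```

View pics/crop0.png

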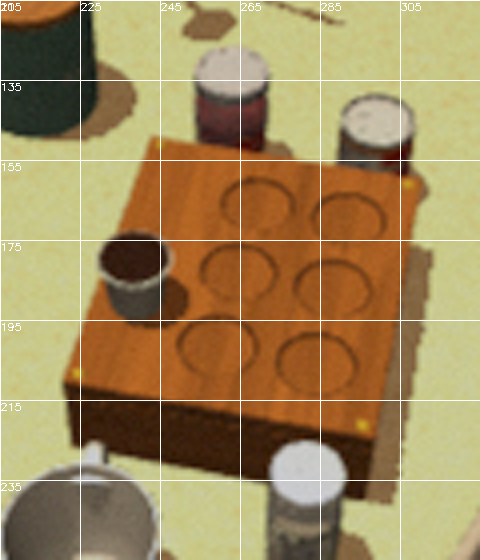

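The crop shows the six wells clearly. Front-row centres are at px (292,169), (288,187) and (284,206); back-row centres are at (269,166.5), (264.5,183.5) and (259.5,202). The pod is on the back-left strip, and the pepper's cap is at (282,233), off the left side. I'll cast rays onto z=0.075 and fit the box pose.

```bash
cat > h.py <<'E'
import numpy as np, cv2
def cast(m,px,z):
    p=np.atleast_2d(px).astype(float)
    d=(p-[m["cx"],m["cy"]])/[m["fx"],m["fy"]]; s=d.copy()
    for _ in range(10): s=d/(1+m["k1"]*(s**2).sum(1,keepdims=True))
    T=m["world_to_cam"];R=T[:3,:3];c=-R.T@T[:3,3]
    r=np.c_[s,np.ones(len(s))]@R
    return c+r*((z-c[2])/r[:,2])[:,None]
def fit(loc,w):  # rigid 2D
    a,b=loc-loc.mean(0),w-w.mean(0)
    th=np.arctan2((a[:,0]*b[:,1]-a[:,1]*b[:,0]).sum(),(a*b).sum())
    R=np.array([[np.cos(th),-np.sin(th)],[np.sin(th),np.cos(th)]])
    t=w.mean(0)-R@loc.mean(0)
    return th,R,t,np.linalg.norm(loc@R.T+t-w,axis=1)
WELLS=np.array([[x,y] for x in(-.055,.01) for y in(-.065,0,.065)])
E
python3 - <<'E'
from h import *
from bench import env
m=env.camera_model("scene")
px=[(292.2,169),(288,187.2),(284.2,206),(269.2,166.5),(264.5,183.5),(259.5,201.7),(244,149.2),(310,159.5),(221.5,210),(298,225)]
loc=np.vstack([WELLS,[[.1,-.115],[-.1,-.115],[.1,.115],[-.1,.115]]])
w=cast(m,px,.075)[:,:2];print(w.round(3))
for s in(slice(0,6),slice(0,10)):
    th,R,t,e=fit(loc[s],w[s]);print(np.degrees(th),t,e.round(4));print((WELLS@R.T+t).round(3))
for n,p,z in(("pod",(239,180),.118),("pepper",(281.7,233),.1),("jam",(263,133),.095),("tin",(299.5,145.5),.072),("mug",(226,243),.095)): 
    q=cast(m,p,z)[0,:2]; print(n,q.round(3),((q-t)@R).round(3))
for z in (.15,.25):
  for c in WELLS@R.T+t:
    yaw=th; q=np.array([0,np.cos(yaw/2),np.sin(yaw/2),0]); print(env.ik([*c,z],q))
E
```

```text
[[ 0.494 -0.009]
 [ 0.47   0.055]
 [ 0.447  0.115]
 [ 0.553  0.018]
 [ 0.53   0.079]
 [ 0.507  0.138]
 [ 0.652 -0.   ]
 [ 0.47  -0.07 ]
 [ 0.573  0.213]
 [ 0.389  0.147]]
21.26035014713643 [0.52114171 0.07415693] [0.0029 0.001  0.0006 0.0016 0.0011 0.0003]
[[ 0.493 -0.006]
 [ 0.47   0.054]
 [ 0.446  0.115]
 [ 0.554  0.017]
 [ 0.53   0.078]
 [ 0.507  0.138]]
20.524157871238558 [0.52107033 0.07333038] [0.0029 0.0013 0.0002 0.0022 0.002  0.0007 0.0037 0.0023 0.0032 0.0021]
[[ 0.492 -0.007]
 [ 0.47   0.054]
 [ 0.447  0.115]
 [ 0.553  0.016]
 [ 0.53   0.077]
 [ 0.508  0.138]]
pod [0.571 0.137] [0.069 0.042]
pepper [0.403 0.204] [-0.065  0.163]
jam [ 0.632 -0.072] [ 0.053 -0.175]
tin [ 0.525 -0.108] [-0.06  -0.171]
mug [0.497 0.294] [0.055 0.215]
[-3.80347144e-02  3.65693265e-01  1.98340159e+00 -4.44089210e-16
  7.92497800e-01  1.17454748e+00]
[ 8.94180134e-02  3.40953452e-01  2.02490386e+00 -4.44089210e-16
  7.75735341e-01  1.30200021e+00]
[ 2.25969074e-01  3.26669191e-01  2.04852202e+00 -4.44089210e-16
  7.66401447e-01  1.43855127e+00]
[ 7.34225401e-03  4.41886075e-01  1.85136346e+00 -4.44089210e-16
  8.48343118e-01  1.21992445e+00]
[ 1.21650203e-01  4.20069573e-01  1.88976889e+00 -4.44089210e-16
  8.31754189e-01  1.33423240e+00]
[ 2.42271657e-01  4.07627387e-01  1.91146635e+00 -4.44089210e-16
  8.22498921e-01  1.45485385e+00]
[-3.80347144e-02  2.14317892e-01  1.90769001e+00 -4.44089210e-16
  1.01958475e+00  1.17454748e+00]
[ 8.94180134e-02  1.83875317e-01  1.94727027e+00 -4.44089210e-16
  1.01044707e+00  1.30200021e+00]
[ 2.25969074e-01  1.66161034e-01  1.96969418e+00 -4.44089210e-16
  1.00573744e+00  1.43855127e+00]
[ 7.34225401e-03  3.06292782e-01  1.78046874e+00 -4.44089210e-16
  1.05483113e+00  1.21992445e+00]
[ 1.21650203e-01  2.80218455e-01  1.81765847e+00 -4.44089210e-16
  1.04371573e+00  1.33423240e+00]
[ 2.42271657e-01  2.65256928e-01  1.83860504e+00 -4.44089210e-16
  1.03773069e+00  1.45485385e+00]
```

The box fit is consistent: residuals are at most 3.7 mm, the centre is at (0.521, 0.074) and the yaw is about 20.8°. The ±8 mm slack around the closed fingertips covers that error. I'll close the fingers and probe the first well.

```bash
cat >> h.py <<'E'
TH=np.radians(20.8); T0=np.array([.5211,.0737])
RB=np.array([[np.cos(TH),-np.sin(TH)],[np.sin(TH),np.cos(TH)]])
Q=np.array([0,np.cos(TH/2),np.sin(TH/2),0])
TIP=.017
def probe(env,i,N=6.):
    """Down into well i, slowly; returns tip height where N was felt."""
    c=RB@WELLS[i]+T0
    env.move_linear([*c,.09+TIP],Q,rate=.12)
    env.move_linear([*c,.078+TIP],rate=.04)
    hit=env.move_linear([*c,.063+TIP],rate=.008,contact_N=N)
    z=env.get_position()[2]-TIP; f=env.get_wrist_force()
    print(i,"hit",hit,"tip z %.4f"%z,"F",np.round(f,1),"t %.1f"%env.get_time_s())
    return hit,z
def up(env): 
    p=env.get_position(); env.move_linear([p[0],p[1],.09+TIP],rate=.06)
E
python3 - <<'E'
from h import *
from bench import env
env.grab(5)
c=RB@WELLS[0]+T0
env.movep([*c,.2],Q); print(env.get_time_s(),env.get_position(),env.get_width(),env.get_wrist_force())
env.move_linear([*c,.09+TIP],rate=.12)
probe(env,0); up(env); print(env.get_time_s(),env.get_wrist_force())
E
```

```text
3.7083 [ 0.49299739 -0.00720834  0.20007556] 0.0003027437851991426 [-0.34691737  0.78326389 -0.1527603 ]
0 hit True tip z 0.0733 F [-0.9 -0.   5.8] t 6.2
6.6167 [0.25896631 0.38344282 1.04758342]
```

Well 0 is rigid: contact came at 73.3 mm, where a disc face should be. I'll probe the rest in turn and stop at the first disc that gives way.

Run:
```python
from h import *
from bench import env
for i in(1,2,5,4,3):
    hit,z=probe(env,i)
    if z<.0705: print("button",i); break
    up(env)
```

```text
1 hit True tip z 0.0733 F [-0.8  0.2  5.1] t 8.6
2 hit True tip z 0.0734 F [-0.2 -0.4  5.4] t 11.0
5 hit True tip z 0.0734 F [-1.3 -0.3  5.9] t 13.5
4 hit True tip z 0.0734 F [-1.3 -0.1  5.5] t 15.9
3 hit True tip z 0.0673 F [-0.3  0.2  5.1] t 18.7
button 3
```

Well 3 gave way by 6.0–6.1 mm, which is its full travel. I'll retract and check the drawer and the bystanders.

Run:
```python
from h import *
from bench import env
up(env); p=env.get_position(); env.move_linear([p[0],p[1],.24],rate=.12)
env.movep([.36,-.35,.3],Q)
b=env.snapshot("scene")[:,:,::-1]; a=cv2.imread("pics/scene0.png"); print(env.get_time_s())
s=np.hstack([cv2.resize(x[115:285,195:325],None,fx=3,fy=3,interpolation=cv2.INTER_CUBIC) for x in(a,b)])
cv2.imwrite("pics/after.png",s)
```

```text
22.1167
```

View pics/after.png

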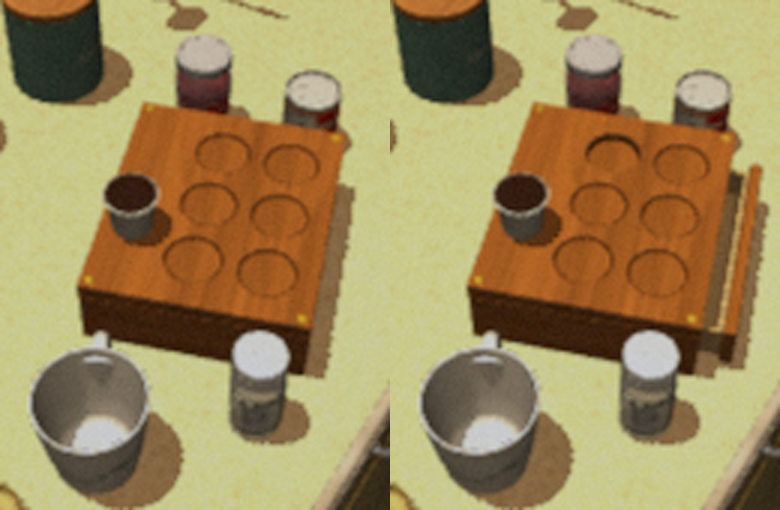

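The after picture (right half) shows the drawer out, with its front edge running from about px (318,171) to (312,225). The back-right disc is sunk, and the pod, mug, pepper, jam and tin haven't moved. I'll measure how far out the drawer is, then hand in.

Run:
```python
from h import *
from bench import env
w=cast(env.camera_model("scene"),[(318.3,171),(311.5,225)],.055)[:,:2]
l=(w-T0)@RB; print(l)
if (l[:,0]<-.122).all(): print(env.sign_off())
```

```text
[[-0.12748693 -0.09560197]
 [-0.13065229  0.09408409]]
the job is handed in; nothing more can be done
None
```

The release button was the back-right disc (x +10, y -65 mm): it went in the full 6 mm at about 5 N, the drawer came out about 29 mm as measured in the camera picture (30 mm is full travel), the items in the check picture hadn't moved (the flat tin was outside it), and the job is handed in at about 22 s.

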